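# Free the cam lock, then send the sample shuttle home

## Task

The shuttle carrying the sample bottle is locked by an eccentric cam: with a fingertip, gently push the red lever post round until the lever lies over the green mark, pointing straight away from the shuttle (the cam's low point), and only then push the shuttle forward by its yellow rear plate until it is fully home against its stop, the bottle between the two light-barrier posts. Only push: pinch and lift nothing, leave the bottle untouched in its socket and the jar, wash bottle, tape roll and beaker where they stand, and finish with the hand clear of everything.

Things in the scene. Friction and masses are not known exactly. Their poses are not given: they have to be found in the camera images.
- station: Fixed aluminium base plate 340 x 140 x 12 mm. Own +x: the shuttle's forward travel; z up. Origin at table height on the travel line; plate spans x -165..175, y -70..70 mm. Guide rails (top 24 mm high) at y = +-34, x -160..10. Black light-barrier posts 14 x 12 mm, top 40 mm high, at x = 7.5, y = +-62; the bottle is between them when home. Green mark painted at x 122..172, y -15..15.
- cam_axis (a point): Vertical turning axis of the cam, at station x = +90, y = 0; this point is 58 mm above the table, on top of the hub (22 mm across).
- cam (a joint): Lever angle about the vertical cam axis, rad, counter-clockwise from above, from station +x. 0 or 6.283: over the green mark, low point, shuttle free. 3.14: points back at the shuttle, high point. Starts 1.3 to 4.98, end stops -0.6 and 6.88; may turn either way. Needs about 4 N sideways at the post, stays where left. Cam disc: 60 mm across, 14 mm off-centre toward the lever, 18 to 42 mm high.
- lever_post (a point): Centre of the top of the red upright post on the lever: 16 mm across, 60 mm from the cam axis, from 54 to 92 mm above the table; this point is at 92 mm. The black lever bar below it is 14 mm wide, 44 to 54 mm above the table, and reaches 69 mm from the axis.
- shuttle (a joint): Travel of the shuttle along station +x, m. Starts at 0; 0.0525 is fully home against its stop. Friction about 2.5 N; stays where left. Its steel ball nose strikes the cam short of home unless the cam is at its low point.
- push_plate (a point): Middle of the top edge of the rear face of the shuttle's yellow push plate: 60 mm wide (station y), 8 mm thick, 14 to 70 mm above the table; this point is at 70 mm, at station x = -134, y = 0 with the shuttle at 0. The face looks to station -x. The bottle's socket (blue, 41 x 41 mm, top at 50 mm) is centred 89 mm ahead of it.
- sample: Clear sample bottle with white cap, 30 mm across, 80 mm tall, standing loose in the shuttle's socket; origin at the centre of its underside, 20 mm above the table; its cap is 100 mm above the table. Leave it untouched.
- amber_jar: Bystander: amber jar with red cap, 64 mm across, 90 mm tall, origin under its centre, on the table near the station.
- wash_bottle: Bystander: white bottle with purple cap, 46 mm across, 100 mm tall, origin under its centre.
- tape_roll: Bystander: white roll, 76 mm across, 45 mm tall, lying flat, origin under its centre.
- beaker: Bystander: white beaker, 60 mm across, 75 mm tall, origin under its centre.

How it is judged:
By the outcome, as a careful person would: the job done as asked, in the order asked, and still so for the second after the job is handed in, with the robot touching nothing.
It also fails if it takes over 53 s, if anything falls off the work surface, if the arm or the gripper's body presses on something with over 40 N, if the wrist force passes 120 N, or if a joint passes its speed limit or range.

## Robot

A 6-joint arm with a two-finger parallel gripper is mounted at the origin on the work surface. World frame = base frame: x ahead of the robot, y to its left, z up, the work surface at z = 0. Lengths are in m, angles in rad, forces in N, time in s.
With the tool pointing down it reaches from about 0.225 to 0.875 m from the base axis. Payload 3.4 kg.
Tool frame: the origin (TCP) lies midway between the tips of the shut fingers; the grasp point (between the pads) lies 19 mm behind it (manip.pinch_z is the z of the grasp point in the tool frame, in m); z points along the fingers, x is the direction in which the jaws open and shut, and the axes are right-handed (so a half turn about z gives the same grasp; the last joint's range is limited). The gripper opens to 85 mm and grips with 20 to 120 N. Pads are 22 mm wide; open, the fingers measure 114 mm over their backs; the gripper's body (76 mm by 85 mm) begins 54 mm behind the grasp point. The pads swing forward as they close: fully open they stand 13 mm farther back than shut.
Start: joints at [-1.447, 0.276, 1.505, -0, 1.361, -0.121], TCP at [0.139, -0.558, 0.231] pointing down, gripper open.
Joint ranges: [-2.89, 2.89], [-0.75, 2.08], [0.22, 2.7], [-1.18, 4.32], [0.11, 2.71], [-2.7, 2.7]. Speed limits (rad/s): [2.57, 2.57, 3.14, 3.14, 3.14, 3.14].

## Interface

Orientations are given as a unit quaternion [w, x, y, z].
In Python, from rig import manip gives the robot as it stands. The module is installed in compiled form; this text tells all that it offers.
- The arm moves only by the tool drive_tool, never from a script. Its argument "steps" is a list of rows, each a list of 5 numbers: the shift along the tool's x, y, z in mm, then the turn about the tool's z in rad, then the gripper command: -1 is shut, 1 is fully open, values between are in proportion. A call has 1 to 5 rows; each row is the pose to reach, as a shift and turn from the pose measured when the call began, along the tool's axes at that moment; what a row does not reach only later rows make up. A row lasts 1/10 s, in which the tool goes at most 50 mm and 8.59 degrees, less where a joint would pass 70% of its speed; a pose out of reach is approached as far as the arm can. A call with a gripper value outside its range is refused whole. The fingers move at their own pace and stop on an object; "squeeze" is the grip in N (left out, the last holds). Time passes only in rows, so rows that repeat a pose let the fingers close. It gives the time, the measured TCP pose, the force and the opening at its end, in the units of the state.
- manip.get_state(): the state, without advancing time (a new reading comes with each control period).
- manip.get_image(name): name is "side" or "top"; returns the picture (400x640x3 uint8, blue, green, red); there is no depth.
- manip.get_calibration(name): a dict with "camera_matrix" (3x3 intrinsics, pixels), "distortion" ([k1, k2, p1, p2, k3] as OpenCV has them; the pictures are not rectified), "rvec" (rotation vector, rad) and "tvec" (3), from world to camera coordinates, as OpenCV has them. Camera axes: x right, y down, z forward; pixel columns grow to the right and rows downward; lengths in m; the calibration is good to about 2 mm. A picture is of the moment at which its call begins. get_calibration takes no time and is no camera call.
- manip.sign_off(): hands the job in, once; it reports no verdict.
Trained networks look in the newest picture that a camera, given by its name, has taken for a name from the list of things; names that differ only in an ending like _2 or _b are one class to them, and where a whole thing is asked for, a point or a joint stands for the part that bears it (a point fixed in the world has none). Each returns a list of dicts, best first, with "conf" (0 to 1); they miss things now and then, are a little off and sometimes report something else, mostly with a low value. They report only what shows in the picture. A call takes as long as a camera call.
- manip.masks_of(camera, name): "pixels" (400x640 bool, what is visible of it) and "location" ([column, row] in pixels, amid what is visible of it).
The state is a dict: "clock": time; "qpos": joint angles; "qd": joint speeds; "effort": joint torques, N m; "position": TCP position; "ee_rot": TCP orientation; "contact_force": force on the tool from outside, world axes, zero at the start; "moment": the same for the moment, N m; "width": finger opening in m.
Only numpy, scipy, OpenCV 4.12 (cv2) and the standard library are available. Lean on these libraries where they do the work, as an engineer would, in place of code of your own. Each camera call takes 0.05 s, during which the arm holds its last target.

## Working session

There is one attempt and no reset: what is moved stays moved. The work goes in short steps, Python scripts to look and compute and a tool call to move; the robot and the scene stay as the last step left them, time stands still between calls to the robot, and variables do not carry over. Pictures are saved under pics/ and viewed, and the job is handed in when it is done.

Besides the shell and the picture viewer there is one more tool, called after "Request:" by a JSON object that holds its "name" and its "arguments", one argument or row to a line. drive_tool: Moves the arm, as the interface text tells. Its arguments: {"type":"object","properties":{"steps":{"type":"array","items":{"type":"array","items":{"type":"number"}}},"squeeze":{"type":"number"}},"required":["steps"]}

```bash
mkdir -p pics; ls
python3 - <<'E'
from rig import manip
import cv2
for n in ("side","top"):
    cv2.imwrite(f"pics/{n}0.png",manip.get_image(n))
    c=manip.get_calibration(n); print(n,c)
s=manip.get_state()
for k in s: print(k,s[k])
print(manip.pinch_z)
E
```

```text
pics
side {'camera_matrix': array([[506.68090531,   0.        , 324.17719973],
       [  0.        , 506.68090531, 200.78702836],
       [  0.        ,   0.        ,   1.        ]]), 'distortion': array([0.0062646, 0.       , 0.       , 0.       , 0.       ]), 'rvec': array([ 2.25458305, -0.54341877,  0.23630659]), 'tvec': array([-0.50800149,  0.24638834,  0.9721572 ])}
top {'camera_matrix': array([[410.28707253,   0.        , 323.26460225],
       [  0.        , 410.28707253, 197.38601665],
       [  0.        ,   0.        ,   1.        ]]), 'distortion': array([-0.00892859,  0.        ,  0.        ,  0.        ,  0.        ]), 'rvec': array([ 2.12885749, -2.12248135,  0.22816118]), 'tvec': array([0.01732589, 0.58428572, 0.82610978])}
clock 0.1
qpos [-1.44699859e+00  2.76518950e-01  1.50598943e+00 -1.19723353e-05
  1.36066722e+00 -1.20973721e-01]
qd [-2.83655732e-04 -4.73679798e-04 -2.03189184e-03  6.13393329e-04
  1.26797562e-03  1.37810425e-05]
effort [ 1.62896613e-03 -4.17698228e+01 -2.46405262e+01 -2.06685659e-04
  5.84549867e-03  6.46421199e-06]
position [ 0.13929151 -0.55740827  0.23054031]
ee_rot [-5.54720419e-04  7.88142200e-01 -6.15492686e-01 -5.64578996e-04]
contact_force [-0.3518991   0.39095071  0.00618981]
moment [ 3.84975305e-02 -7.86502796e-05 -4.04776023e-02]
width 0.08509788402902962
-0.0187
```

View pics/side0.png

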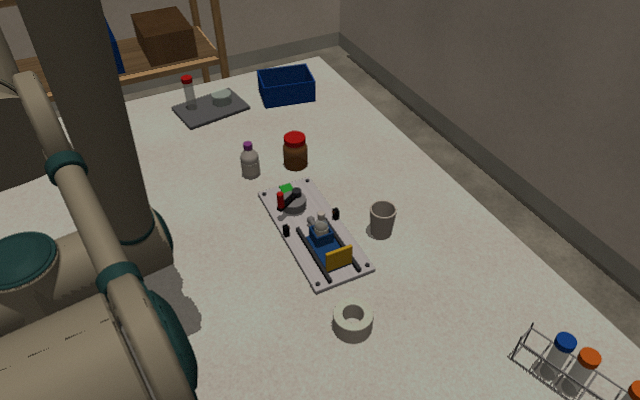

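View pics/top0.png

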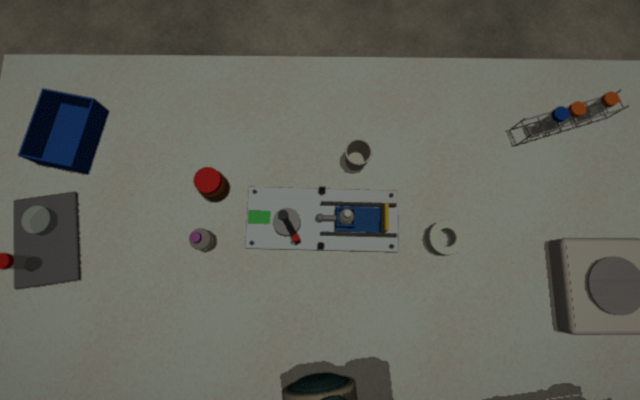

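```bash
cat > h.py <<'E'
import numpy as np, cv2
from rig import manip
C={n:manip.get_calibration(n) for n in("side","top")}
def ray(n,uv):
    c=C[n]; p=cv2.undistortPoints(np.array([[uv]],float),c["camera_matrix"],c["distortion"])[0,0]
    R=cv2.Rodrigues(c["rvec"])[0]; return -R.T@c["tvec"], R.T@np.array([p[0],p[1],1])
def atz(n,uv,z):
    o,d=ray(n,uv); return o+d*(z-o[2])/d[2]
def proj(n,P):
    c=C[n]; return cv2.projectPoints(np.array(P,float).reshape(-1,3),c["rvec"],c["tvec"],c["camera_matrix"],c["distortion"])[0].reshape(-1,2)
def tri(uvs):
    A=np.zeros((3,3));b=np.zeros(3)
    for n,uv in uvs.items():
        o,d=ray(n,uv); d=d/np.linalg.norm(d); M=np.eye(3)-np.outer(d,d); A+=M;b+=M@o
    return np.linalg.solve(A,b)
E
python3 - <<'E'
from h import *
t=cv2.imread("pics/top0.png"); s=cv2.imread("pics/side0.png")
cv2.imwrite("pics/topc0.png",cv2.resize(t[130:280,180:480],None,fx=2.6,fy=2.6,interpolation=cv2.INTER_CUBIC))
cv2.imwrite("pics/sidec0.png",cv2.resize(s[120:350,220:440],None,fx=2.6,fy=2.6,interpolation=cv2.INTER_CUBIC))
for nm in "station lever_post push_plate sample amber_jar wash_bottle tape_roll beaker cam".split():
  for n in ("top","side"):
    r=manip.masks_of(n,nm)
    print(nm,n,[(round(x["conf"],2),np.round(x["location"],1),x["pixels"].sum()) for x in r[:2]])
    if r and nm in("station","cam"): 
        k=cv2.minAreaRect(np.argwhere(r[0]["pixels"])[:,::-1].astype(np.float32)); print(cv2.boxPoints(k).round(1).tolist())
E
```

```text
station top [(0.86, array([321.2, 219.5]), np.int64(9090))]
[[244.89999389648438, 248.1999969482422], [246.39999389648438, 185.10000610351562], [399.5, 188.8000030517578], [397.8999938964844, 251.89999389648438]]
station side [(0.7, array([318.1, 234.2]), np.int64(6688))]
[[255.8000030517578, 193.89999389648438], [310.6000061035156, 161.0], [375.79998779296875, 269.70001220703125], [321.0, 302.6000061035156]]
lever_post top [(0.81, array([286.1, 223. ]), np.int64(674)), (0.35, array([320.9, 215.7]), np.int64(9297))]
lever_post side [(0.71, array([290.5, 199.4]), np.int64(633))]
push_plate top [(0.76, array([364.5, 218.5]), np.int64(1301)), (0.16, array([356.5, 155.3]), np.int64(689))]
push_plate side [(0.95, array([330.3, 247. ]), np.int64(1223))]
sample top [(0.44, array([345.4, 218.8]), np.int64(197)), (0.29, array([319.8, 217.7]), np.int64(9233))]
sample side [(0.56, array([322.8, 226.2]), np.int64(250))]
amber_jar top [(0.89, array([210., 184.]), np.int64(961)), (0.37, array([357.5, 155.2]), np.int64(721))]
amber_jar side [(0.77, array([295.2, 150.8]), np.int64(873)), (0.58, array([353. , 317.4]), np.int64(1500))]
wash_bottle top [(0.69, array([202.3, 240.6]), np.int64(537)), (0.15, array([357.5, 156.4]), np.int64(708))]
wash_bottle side [(0.66, array([247.7, 163.4]), np.int64(577))]
tape_roll top [(0.8, array([449.5, 233.6]), np.int64(965))]
tape_roll side [(0.84, array([352.2, 316.6]), np.int64(1495))]
beaker top [(0.68, array([359.9, 155.6]), np.int64(688))]
beaker side [(0.8, array([381.4, 217.2]), np.int64(909))]
cam top [(0.55, array([289.6, 222.1]), np.int64(655))]
[[274.0, 208.0], [300.0, 208.0], [300.0, 243.0], [274.0, 243.0]]
cam side [(0.83, array([294.3, 200.6]), np.int64(631))]
[[277.0, 187.0], [306.0, 187.0], [306.0, 213.0], [277.0, 213.0]]
```

View pics/topc0.png

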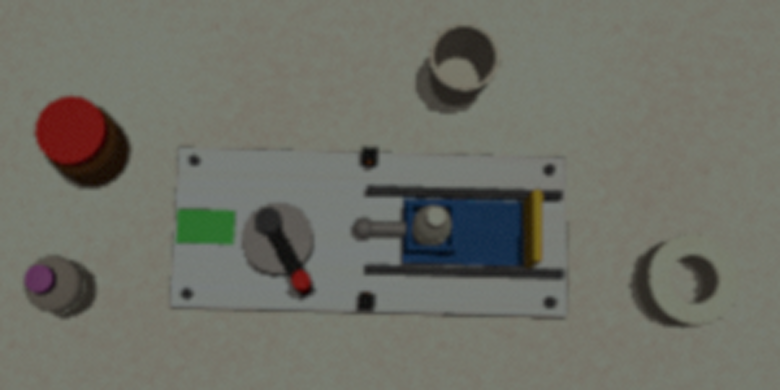

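View pics/sidec0.png

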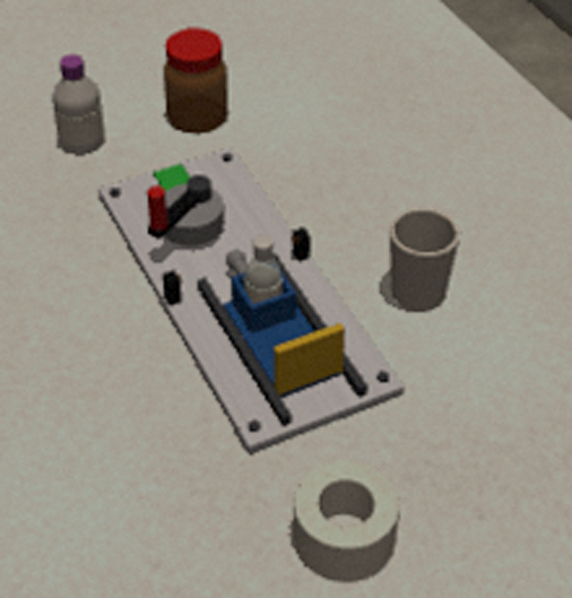

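```bash
cat >> h.py <<'E'
def S2W(p,pose):
    p=np.atleast_2d(np.array(p,float)); x,y,th=pose; c,s=np.cos(th),np.sin(th)
    return np.c_[x+c*p[:,0]-s*p[:,1], y+s*p[:,0]+c*p[:,1], p[:,2]]
E
python3 - <<'E'
from h import *
from scipy.optimize import least_squares
tc=lambda a,b:(a/2.6+180-.3,b/2.6+130-.3)
sc=lambda a,b:(a/2.6+220-.3,b/2.6+120-.3)
O=[]
for P,uv in [((175,-70,12),(178,147)),((-165,-70,12),(565,156)),((-165,70,12),(567,318)),((175,70,12),(171,308)),((90,0,58),(267,219)),
  ((172,-15,12),(178,208)),((122,-15,12),(236,211)),((122,15,12),(235,245)),((172,15,12),(176,242))]: O.append(("top",P,tc(*uv)))
for P,uv in [((175,70,12),(100,190)),((-165,70,12),(250,443)),((-165,-70,12),(402,388)),((175,-70,12),(237,152)),((90,0,58),(200,185)),((-134,30,70),(275,345)),((-134,-30,70),(343,328))]: O.append(("side",P,sc(*uv)))
def res(p,cams):
    r=[]
    for n,P,uv in O:
        if n in cams: r.append(proj(n,S2W(np.array(P)/1000,p))[0]-uv)
    return np.ravel(r)
for cams in (("top",),("side",),("top","side")):
    f=least_squares(res,[0.5,0,1.6],args=(cams,)); print(cams,f.x.round(4)); 
    if len(cams)==2: print(f.fun.reshape(-1,2).round(1).tolist())
p=f.x
np.save("pose.npy",p)
post={"top":tc(301,281),"side":sc(156,190)}
T=tri(post); print("post",T, atz("top",post["top"],.092), atz("side",post["side"],.092))
ax=S2W([.09,0,.058],p)[0]; print("axis",ax)
for q in (T,atz("top",post["top"],.092),atz("side",post["side"],.092)):
    d=q-ax; print(np.hypot(d[0],d[1]),np.arctan2(d[1],d[0])-p[2])
print("plate",S2W([-.134,0,.07],p))
L={"amber_jar":((71,130),.09),"wash":((41,279),.1),"tape":((683,281),.045),"beaker":((464,58),.075)}
for k,(uv,z) in L.items():
    w=atz("top",tc(*uv),z); d=w[:2]-p[:2]; c,s=np.cos(p[2]),np.sin(p[2]); print(k,w.round(3),"station",np.round([c*d[0]+s*d[1],-s*d[0]+c*d[1]],3))
E
```

```text
('top',) [0.5451 0.0154 1.5497]
('side',) [0.5472 0.0118 1.537 ]
('top', 'side') [0.5459 0.0141 1.5475]
[[0.7, -0.7], [1.0, 0.0], [1.0, -0.6], [-0.4, -0.8], [1.0, -0.1], [0.6, -0.3], [0.5, -0.8], [0.3, -0.6], [0.5, -0.1], [-1.7, -1.7], [-1.5, 0.6], [0.4, -1.5], [-2.7, -2.8], [-1.2, -1.7], [0.0, 2.2], [0.3, -0.9]]
post [0.49577693 0.0754693  0.0896044 ] [0.49364641 0.07588456 0.092     ] [0.49676962 0.07251701 0.092     ]
axis [0.54797243 0.10410575 0.058     ]
0.05953500310494079 -4.187267641251584
0.061218884891897474 -4.209956117757667
0.0601629131934869 -4.136286967676485
plate [[ 0.54274826 -0.11983332  0.07      ]]
amber_jar [0.614 0.262 0.09 ] station [ 0.249 -0.062]
wash [0.494 0.275 0.1  ] station [0.26  0.058]
tape [ 0.499 -0.238  0.045] station [-0.253  0.041]
beaker [ 0.681 -0.056  0.075] station [-0.067 -0.137]
```

```bash
cat >> h.py <<'E'
from scipy.spatial.transform import Rotation as Ro
def Rt(s): q=s["ee_rot"]; return Ro.from_quat([q[1],q[2],q[3],q[0]]).as_matrix()
def plan(target,yawx):
    s=manip.get_state(); R=Rt(s); d=np.array(target)-s["position"]; dt=R.T@d*1000
    yaw=np.arctan2(R[1,0],R[0,0]); turn=-((yawx-yaw+np.pi)%(2*np.pi)-np.pi)
    print("t",round(s["clock"],2),"pos",s["position"].round(4),"yaw",round(yaw,3),"F",s["contact_force"].round(2),"w",round(s["width"],4),"q6",round(s["qpos"][5],2))
    print("  shift mm",dt.round(1),"turn",round(turn,3))
E
python3 -c "
from h import *
plan([.51,.048,.231],np.deg2rad(28.7))"
```

```text
t 1.0 pos [ 0.1394 -0.5579  0.2313] yaw -1.326 F [-0.92 -0.39  0.44] w 0.0854 q6 -0.12
  shift mm [-4.980e+02 -5.064e+02  3.000e-01] turn -1.827
```

Request:
{"name": "drive_tool", "arguments": {
  "steps": [
    [-28,-28,0,-0.13,-1],
    [-56,-57,0,-0.26,-1],
    [-84,-85,0,-0.39,-1],
    [-112,-114,0,-0.52,-1],
    [-140,-142,0,-0.65,-1]
  ]
}}

```text
clock: 1.5
position: [0.2438, -0.3863, 0.2314]
ee_rot: [0.0, 0.944, -0.329, 0.0]
contact_force: [-0.4, -0.9, 0.1]
width: 0.0124
```

```bash
python3 -c "
from h import *
plan([.51,.048,.231],np.deg2rad(28.7))"
```

```text
t 1.5 pos [ 0.2438 -0.3863  0.2314] yaw -0.671 F [-0.35 -0.95  0.12] w 0.0124 q6 -0.49
  shift mm [-6.170e+01 -5.056e+02  4.000e-01] turn -1.172
```

Request:
{"name": "drive_tool", "arguments": {
  "steps": [
    [-5,-42,0,-0.13,-1],
    [-10,-84,0,-0.26,-1],
    [-15,-126,0,-0.39,-1],
    [-20,-168,0,-0.52,-1],
    [-25,-210,0,-0.65,-1]
  ]
}}

```text
clock: 2.0
position: [0.3555, -0.2048, 0.2317]
ee_rot: [0.001, 1.0, -0.008, 0.001]
contact_force: [0.4, -0.1, -0.4]
width: 0.0004
```

```bash
python3 -c "
from h import *
plan([.51,.048,.231],np.deg2rad(28.7))"
```

```text
t 2.0 pos [ 0.3555 -0.2048  0.2317] yaw -0.016 F [ 0.36 -0.1  -0.42] w 0.0004 q6 -0.68
  shift mm [ 150.4 -255.3    0.7] turn -0.517
```

Request:
{"name": "drive_tool", "arguments": {
  "steps": [
    [25,-42,0,-0.13,-1],
    [50,-84,0,-0.26,-1],
    [75,-126,0,-0.39,-1],
    [100,-168,0,-0.517,-1],
    [125,-210,0,-0.517,-1]
  ]
}}

```text
clock: 2.5
position: [0.4847, 0.0051, 0.232]
ee_rot: [0.001, 0.968, 0.249, 0.001]
contact_force: [0.8, -1.9, 0.4]
width: -0.0002
```

```bash
python3 -c "
from h import *
plan([.51,.048,.150],np.deg2rad(28.7))
for n in ('side','top'): cv2.imwrite('pics/%s1.png'%n,manip.get_image(n))
"
```

```text
t 2.5 pos [0.4847 0.0051 0.232 ] yaw 0.503 F [ 0.8  -1.85  0.43] w -0.0002 q6 -0.64
  shift mm [ 42.7 -25.6  82. ] turn 0.002
```

View pics/side1.png

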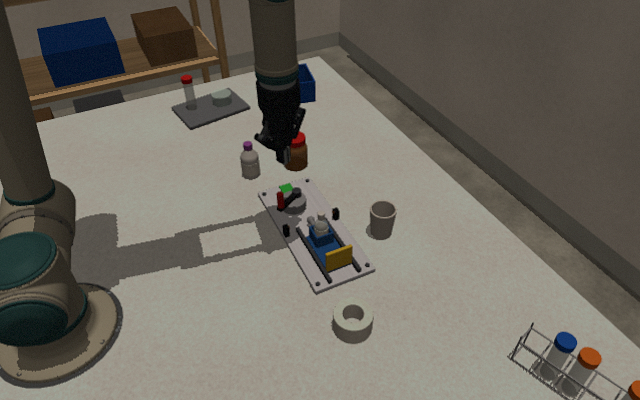

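View pics/top1.png

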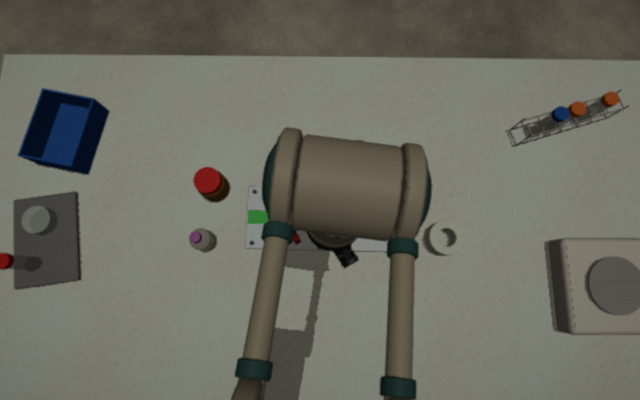

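Request:
{"name": "drive_tool", "arguments": {
  "steps": [
    [14,-9,20,0,-1],
    [28,-17,40,0,-1],
    [43,-26,60,0,-1],
    [43,-26,82,0,-1],
    [43,-26,82,0,-1]
  ]
}}

```text
clock: 3.1
position: [0.5094, 0.0516, 0.1472]
ee_rot: [-0.001, 0.968, 0.251, -0.001]
contact_force: [-0.5, -0.3, -1.1]
width: 0.0
```

```bash
python3 -c "
from h import *
plan([.51,.048,.067],np.deg2rad(28.7))
im=manip.get_image('side'); s=manip.get_state(); print(proj('side',s['position']))
cv2.imwrite('pics/side2.png',cv2.resize(im[100:300,200:420],None,fx=2.8,fy=2.8,interpolation=cv2.INTER_CUBIC))
"
```

```text
t 3.1 pos [0.5094 0.0516 0.1472] yaw 0.508 F [-0.52 -0.3  -1.07] w 0.0 q6 -0.54
  shift mm [-1.1  3.7 80.2] turn 0.007
[[287.94532907 176.57640054]]
```

View pics/side2.png

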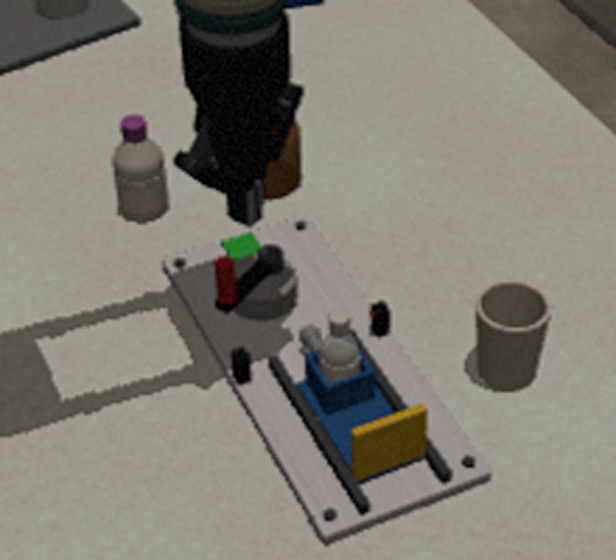

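Request:
{"name": "drive_tool", "arguments": {
  "steps": [
    [0,3,20,0,-1],
    [-1,3,40,0,-1],
    [-1,3,60,0,-1],
    [-1,3,76,0,-1],
    [-1,3,82,0,-1]
  ]
}}

```text
clock: 3.65
position: [0.511, 0.0476, 0.0669]
ee_rot: [-0.001, 0.968, 0.25, 0.0]
contact_force: [-0.2, 0.4, -0.2]
width: 0.0
```

```bash
cat >> h.py <<'E'
def look(name,cam='side'):
    im=manip.get_image(cam); a=(100,300,200,420) if cam=='side' else (130,280,180,480)
    cv2.imwrite('pics/%s.png'%name,cv2.resize(im[a[0]:a[1],a[2]:a[3]],None,fx=2.6,fy=2.6,interpolation=cv2.INTER_CUBIC))
pose=np.load('pose.npy')
def fing(theta_deg,off,rad=.06,z=.065):
    th=np.deg2rad(theta_deg); ps=np.array([.09+rad*np.cos(th),rad*np.sin(th),z]); t=np.array([np.sin(th),-np.cos(th),0])
    w=S2W(ps-off*t,pose)[0]; plan(w,th+pose[2]-np.pi)  # tool -y along push dir: yawx = pushyaw-90deg = th+pose-180deg
E
python3 -c "
from h import *
look('side3')
for th in (120,115): fing(th,.019)
"
```

```text
t 3.7 pos [0.5108 0.0477 0.0665] yaw 0.506 F [-0.86 -0.07 -0.16] w 0.0003 q6 -0.55
  shift mm [ -0.3 -12.7   1.6] turn 0.006
t 3.7 pos [0.5108 0.0477 0.0665] yaw 0.506 F [-0.86 -0.07 -0.16] w 0.0003 q6 -0.55
  shift mm [ -1.7 -18.    1.6] turn 0.093
```

View pics/side3.png

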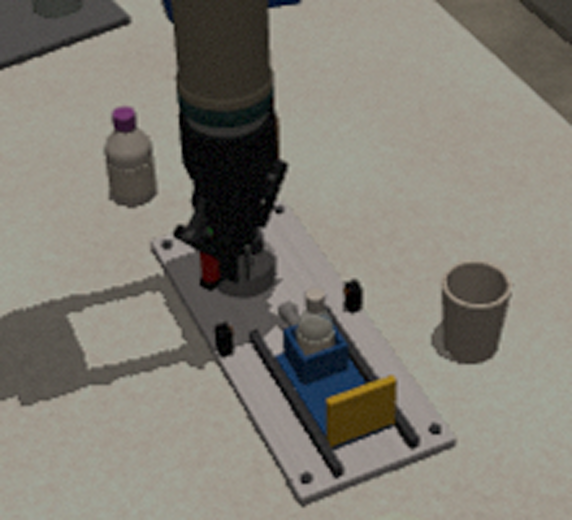

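```bash
cat >> h.py <<'E'
def arc(thetas,off,rad=.06,z=.065):
    s=manip.get_state(); R=Rt(s); yaw=np.arctan2(R[1,0],R[0,0])
    d=s["position"][:2]-S2W([.09,0,0],pose)[0,:2]
    print("t",round(s["clock"],2),"pos",s["position"].round(4),"F",s["contact_force"].round(2),"q6",round(s["qpos"][5],2),"finger ang",round(np.rad2deg(np.arctan2(d[1],d[0])-pose[2])%360,1),"rad",np.hypot(*d).round(4),"lever if touching",round((np.rad2deg(np.arctan2(d[1],d[0])-pose[2])-np.rad2deg(np.arctan2(.019,.06)))%360,1))
    for a in thetas:
        th=np.deg2rad(a); ps=np.array([.09+rad*np.cos(th),rad*np.sin(th),z]); t=np.array([np.sin(th),-np.cos(th),0])
        w=S2W(ps-off*t,pose)[0]; dt=R.T@(w-s["position"])*1000; y=th+pose[2]-np.pi
        print(a,dt.round(1).tolist(),round(-((y-yaw+np.pi)%(2*np.pi)-np.pi),3))
E
python3 -c "
from h import *
arc([120,116,112,108],.019)
"
```

```text
t 3.7 pos [0.5108 0.0477 0.0665] F [-0.86 -0.07 -0.16] q6 -0.55 finger ang 148.0 rad 0.0676 lever if touching 130.4
120 [-0.3, -12.7, 1.6] 0.006
116 [-1.4, -16.9, 1.6] 0.076
112 [-2.3, -21.2, 1.6] 0.146
108 [-2.8, -25.6, 1.6] 0.216
```

Request:
{"name": "drive_tool", "arguments": {
  "steps": [
    [0,-6,1,0,-1],
    [0,-11,1.5,0,-1],
    [-1,-15,1.5,0.04,-1],
    [-2,-18,1.5,0.09,-1],
    [-2,-21,1.5,0.146,-1]
  ]
}}

```text
clock: 4.2
position: [0.4998, 0.0644, 0.0661]
ee_rot: [0.001, 0.984, 0.179, 0.001]
contact_force: [1.1, -4.1, -0.4]
width: -0.0
```

```bash
python3 -c "
from h import *
look('side4')
arc([112,108,104,100,96,92,88,84],.019)
"
```

```text
t 4.25 pos [0.4995 0.0648 0.0661] F [ 0.84 -3.72 -0.09] q6 -0.37 finger ang 130.3 rad 0.0624 lever if touching 112.7
112 [-0.7, -0.6, 1.1] -0.003
108 [-1.9, -4.8, 1.1] 0.067
104 [-2.8, -9.2, 1.1] 0.137
100 [-3.4, -13.5, 1.1] 0.207
96 [-3.7, -17.9, 1.1] 0.277
92 [-3.7, -22.3, 1.1] 0.346
88 [-3.4, -26.7, 1.1] 0.416
84 [-2.7, -31.0, 1.1] 0.486
```

View pics/side4.png

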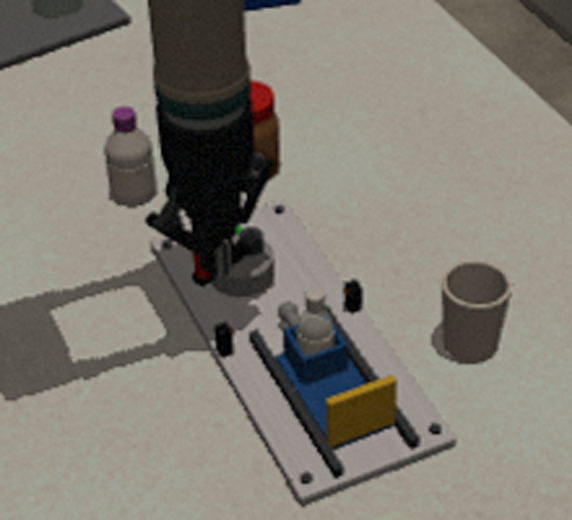

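Request:
{"name": "drive_tool", "arguments": {
  "steps": [
    [-2,-5,1,0.07,-1],
    [-3,-9,1,0.137,-1],
    [-3.4,-13.5,1,0.207,-1],
    [-3.7,-18,1,0.277,-1],
    [-3.7,-22,1,0.346,-1]
  ]
}}

```text
clock: 4.75
position: [0.4892, 0.0837, 0.0661]
ee_rot: [0.001, 1.0, 0.006, 0.002]
contact_force: [0.2, -3.9, -0.3]
width: -0.0002
```

```bash
python3 -c "
from h import *
look('side5')
arc([92,88,84,80,76,72,68,64],.019)
"
```

```text
t 4.8 pos [0.489  0.0842 0.0661] F [ 0.6  -2.86  0.24] q6 0.02 finger ang 110.0 rad 0.0622 lever if touching 92.4
92 [-0.8, -0.2, 1.1] -0.002
88 [-2.0, -4.4, 1.1] 0.068
84 [-2.9, -8.7, 1.1] 0.137
80 [-3.5, -13.1, 1.0] 0.207
76 [-3.8, -17.5, 1.0] 0.277
72 [-3.8, -21.9, 1.0] 0.347
68 [-3.4, -26.2, 1.0] 0.417
64 [-2.8, -30.6, 1.0] 0.486
```

View pics/side5.png

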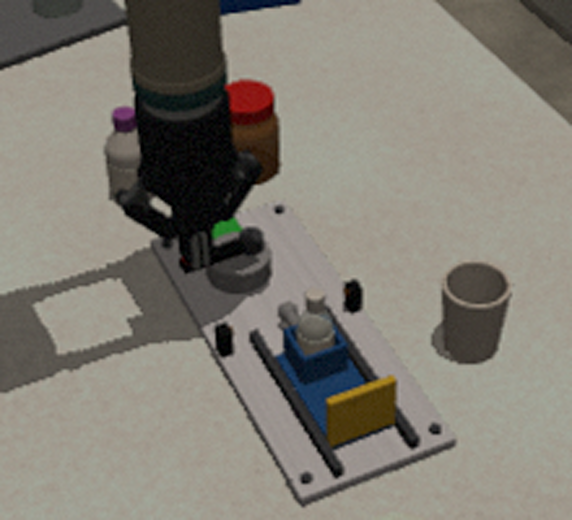

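Request:
{"name": "drive_tool", "arguments": {
  "steps": [
    [-2,-4.5,1,0.07,-1],
    [-3,-9,1,0.137,-1],
    [-3.5,-13,1,0.207,-1],
    [-3.8,-17.5,1,0.277,-1],
    [-3.8,-22,1,0.347,-1]
  ]
}}

```text
clock: 5.3
position: [0.4858, 0.1057, 0.066]
ee_rot: [0.001, 0.986, -0.168, 0.004]
contact_force: [0.3, -4.6, 0.6]
width: 0.0001
```

```bash
python3 -c "
from h import *
arc([72,68,64,60,56,52,48,44],.019)
"
```

```text
t 5.3 pos [0.4858 0.1057 0.066 ] F [ 0.35 -4.64  0.55] q6 0.42 finger ang 89.9 rad 0.0622 lever if touching 72.3
72 [-0.8, -0.1, 1.0] -0.0
68 [-2.0, -4.3, 1.0] 0.07
64 [-2.9, -8.6, 1.0] 0.139
60 [-3.5, -13.0, 1.0] 0.209
56 [-3.7, -17.4, 1.0] 0.279
52 [-3.7, -21.7, 1.0] 0.349
48 [-3.4, -26.1, 1.0] 0.419
44 [-2.7, -30.5, 1.0] 0.489
```

Request:
{"name": "drive_tool", "arguments": {
  "steps": [
    [-2,-4.5,1,0.07,-1],
    [-3,-9,1,0.139,-1],
    [-3.5,-13,1,0.209,-1],
    [-3.7,-17.5,1,0.279,-1],
    [-3.7,-22,1,0.349,-1]
  ]
}}

```text
clock: 5.8
position: [0.4895, 0.1271, 0.0658]
ee_rot: [0.001, 0.942, -0.337, 0.004]
contact_force: [-0.2, -4.4, 1.3]
width: -0.0
```

```bash
python3 -c "
from h import *
look('side6')
arc([52,48,44,40,36,32,28],.019)
"
```

```text
t 5.85 pos [0.4898 0.1277 0.0657] F [-0.52 -3.72  1.43] q6 0.81 finger ang 69.2 rad 0.0627 lever if touching 51.7
52 [-0.1, 0.4, 0.7] -0.002
48 [-1.3, -3.8, 0.7] 0.068
44 [-2.2, -8.1, 0.7] 0.138
40 [-2.7, -12.5, 0.7] 0.208
36 [-3.0, -16.9, 0.7] 0.277
32 [-3.0, -21.2, 0.7] 0.347
28 [-2.7, -25.6, 0.8] 0.417
```

View pics/side6.png

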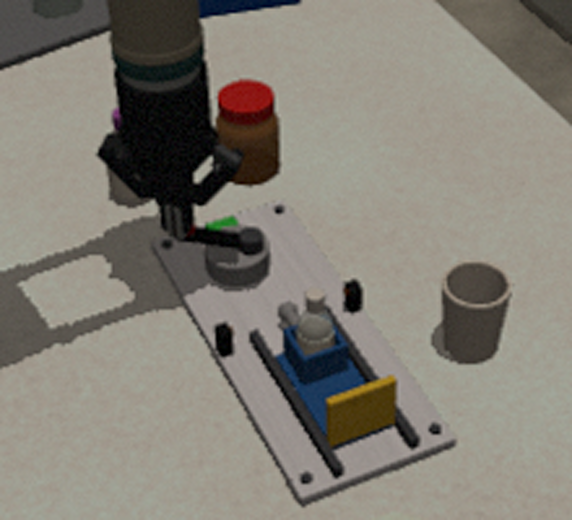

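Request:
{"name": "drive_tool", "arguments": {
  "steps": [
    [-1.5,-4,1,0.068,-1],
    [-2.2,-8,1,0.138,-1],
    [-2.7,-12.5,1,0.208,-1],
    [-3,-17,1,0.277,-1],
    [-3,-21,1,0.347,-1]
  ]
}}

```text
clock: 6.35
position: [0.4995, 0.1456, 0.0651]
ee_rot: [0.001, 0.869, -0.495, 0.003]
contact_force: [-2.3, -2.6, 3.4]
width: 0.0002
```

```bash
python3 -c "
from h import *
look('side7')
arc([32,28,24,20,16,12,8,4],.019)
"
```

```text
t 6.4 pos [0.5    0.146  0.0651] F [-2.31 -1.75  1.95] q6 1.19 finger ang 50.2 rad 0.0637 lever if touching 32.6
32 [0.5, -0.9, 0.1] -0.001
28 [-0.7, -5.1, 0.1] 0.068
24 [-1.6, -9.4, 0.1] 0.138
20 [-2.1, -13.8, 0.2] 0.208
16 [-2.4, -18.1, 0.2] 0.278
12 [-2.4, -22.5, 0.2] 0.348
8 [-2.1, -26.9, 0.2] 0.417
4 [-1.4, -31.3, 0.2] 0.487
```

View pics/side7.png

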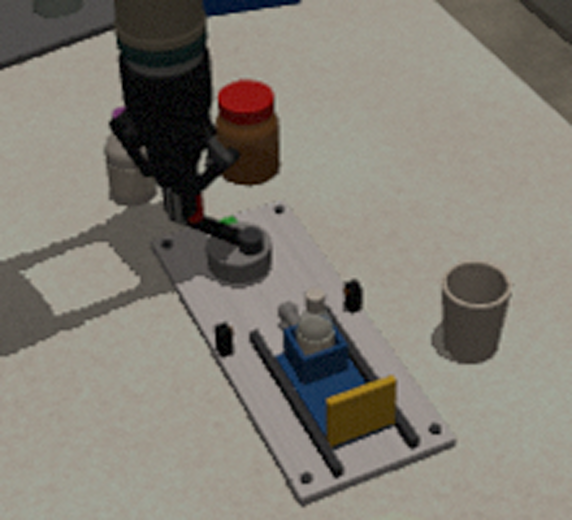

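Request:
{"name": "drive_tool", "arguments": {
  "steps": [
    [-0.7,-5,0,0.068,-1],
    [-1.6,-9,0,0.138,-1],
    [-2,-14,0,0.208,-1],
    [-2.4,-18,0,0.278,-1],
    [-2.4,-21,0,0.32,-1]
  ]
}}

```text
clock: 6.9
position: [0.5148, 0.1589, 0.0651]
ee_rot: [0.001, 0.779, -0.627, 0.002]
contact_force: [-3.4, -0.4, 1.5]
width: 0.0001
```

```bash
python3 -c "
from h import *
look('side8')
look('top8','top')
arc([14,12,10,8,6,4,2,0,-2],.019)
"
```

```text
t 7.0 pos [0.5155 0.1591 0.0651] F [-2.21 -0.2   1.86] q6 1.53 finger ang 31.9 rad 0.0639 lever if touching 14.4
14 [0.8, -0.7, 0.1] -0.004
12 [0.2, -2.8, 0.1] 0.031
10 [-0.4, -4.9, 0.1] 0.065
8 [-0.9, -7.0, 0.1] 0.1
6 [-1.3, -9.2, 0.1] 0.135
4 [-1.6, -11.4, 0.1] 0.17
2 [-1.9, -13.5, 0.1] 0.205
0 [-2.1, -15.7, 0.1] 0.24
-2 [-2.2, -17.9, 0.1] 0.275
```

View pics/side8.png

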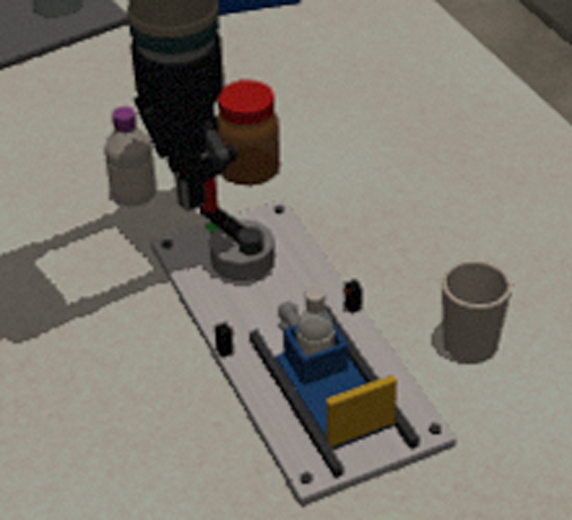

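View pics/top8.png

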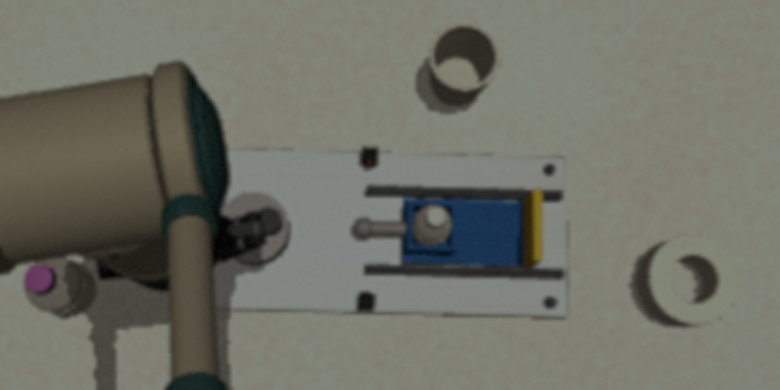

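Request:
{"name": "drive_tool", "arguments": {
  "steps": [
    [0,-3,0,0.035,-1],
    [-0.5,-6,0,0.08,-1],
    [-1,-9,0,0.13,-1],
    [-1.5,-11.5,0,0.17,-1],
    [-1.8,-13,0,0.2,-1]
  ]
}}

```text
clock: 7.5
position: [0.5262, 0.1644, 0.0651]
ee_rot: [0.001, 0.713, -0.701, 0.001]
contact_force: [-4.4, 1.4, 1.1]
width: -0.0001
```

```bash
python3 -c "
from h import *
look('side9')
arc([4,2,0,-2],.019)
"
```

```text
t 7.55 pos [0.5265 0.1645 0.0652] F [-4.02  2.28  1.68] q6 1.73 finger ang 20.9 rad 0.0641 lever if touching 3.4
4 [1.3, 0.3, 0.2] -0.029
2 [0.6, -1.8, 0.2] 0.006
0 [0.0, -3.9, 0.2] 0.041
-2 [-0.5, -6.0, 0.2] 0.076
```

View pics/side9.png

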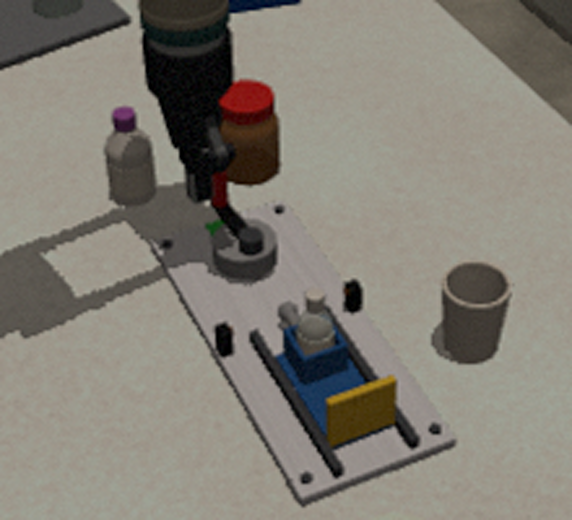

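```bash
cat >> h.py <<'E'
def lever_from(cam,im):
    hsv=cv2.cvtColor(im,cv2.COLOR_BGR2HSV); m=((hsv[...,0]<8)|(hsv[...,0]>172))&(hsv[...,1]>130)&(hsv[...,2]>40)
    c=proj(cam,S2W([.09,0,.075],pose))[0]; yy,xx=np.nonzero(m); k=np.hypot(xx-c[0],yy-c[1])<45
    # exclude the jar
    j=proj(cam,S2W([.249,-.062,.08],pose))[0]; k&=np.hypot(xx-j[0],yy-j[1])>24
    xx,yy=xx[k],yy[k]; print(cam,"red n",k.sum(),"x",xx.min(),xx.max(),xx.mean().round(2),"y",yy.min(),yy.max(),yy.mean().round(2))
    for a in (-6,-3,0,3,6,9,12):
        t=np.deg2rad(a); P=[[.09+.06*np.cos(t),.06*np.sin(t),z] for z in (.054,.073,.092)]
        print(a,proj(cam,S2W(P,pose)).round(1).tolist())
E
python3 - <<'E'
from h import *
im=manip.get_image('side'); lever_from('side',im)
print(proj('side',S2W([[.09,0,.058]],pose)),S2W([[.09,0,.058]],pose))
cv2.imwrite('pics/z9.png',cv2.resize(im[150:230,255:335],None,fx=7,fy=7,interpolation=cv2.INTER_CUBIC))
E
```

```text
side red n 65 x 282 290 284.38 y 166 178 171.86
-6 [[288.1, 175.2], [287.7, 169.1], [287.3, 162.8]]
-3 [[286.9, 175.5], [286.5, 169.4], [286.0, 163.1]]
0 [[285.7, 175.8], [285.2, 169.7], [284.8, 163.4]]
3 [[284.5, 176.2], [284.0, 170.1], [283.6, 163.8]]
6 [[283.3, 176.6], [282.9, 170.5], [282.4, 164.2]]
9 [[282.2, 177.1], [281.7, 170.9], [281.3, 164.7]]
12 [[281.1, 177.6], [280.6, 171.4], [280.1, 165.2]]
[[295.39704236 189.15897199]] [[0.54797243 0.10410575 0.058     ]]
```

View pics/z9.png

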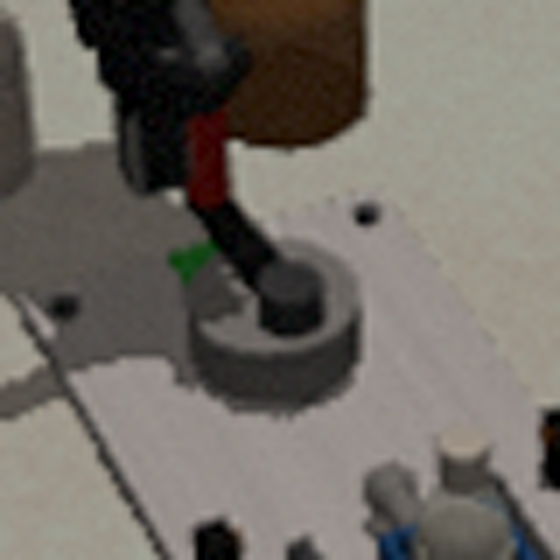

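Request:
{"name": "drive_tool", "arguments": {
  "steps": [
    [0,-1.5,0,0.02,-1],
    [0,-3,0,0.04,-1],
    [0,-4.3,0,0.05,-1],
    [0,-4.3,0,0.05,-1]
  ]
}}

```text
clock: 8.0
position: [0.5306, 0.165, 0.065]
ee_rot: [-0.0, -0.696, 0.718, -0.0]
contact_force: [-2.7, 2.7, 0.7]
width: 0.0002
```

Run:
```python
from h import *
arc([0,-2],.019)
im=manip.get_image('side'); lever_from('side',im)
cv2.imwrite('pics/z10.png',cv2.resize(im[150:230,255:335],None,fx=7,fy=7,interpolation=cv2.INTER_CUBIC))
```

```text
t 8.0 pos [0.5306 0.165  0.065 ] F [-2.68  2.73  0.68] q6 1.78 finger ang 17.3 rad 0.0633 lever if touching 359.7
0 [0.5, 0.2, -0.0] -0.008
-2 [-0.2, -1.9, -0.0] 0.027
side red n 67 x 283 289 286.06 y 164 178 171.52
-6 [[288.1, 175.2], [287.7, 169.1], [287.3, 162.8]]
-3 [[286.9, 175.5], [286.5, 169.4], [286.0, 163.1]]
0 [[285.7, 175.8], [285.2, 169.7], [284.8, 163.4]]
3 [[284.5, 176.2], [284.0, 170.1], [283.6, 163.8]]
6 [[283.3, 176.6], [282.9, 170.5], [282.4, 164.2]]
9 [[282.2, 177.1], [281.7, 170.9], [281.3, 164.7]]
12 [[281.1, 177.6], [280.6, 171.4], [280.1, 165.2]]
```

View pics/z10.png

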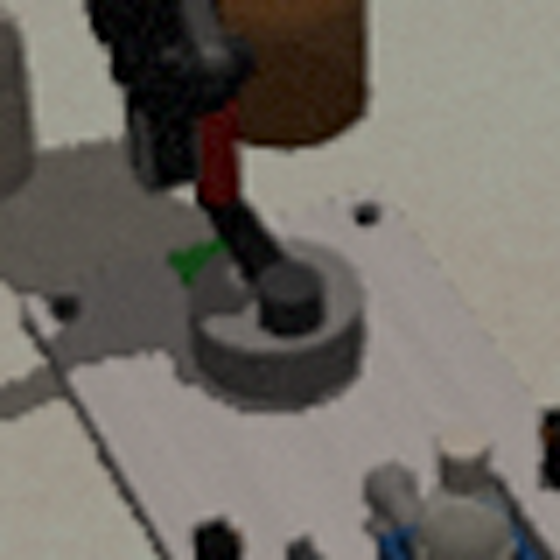

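Request:
{"name": "drive_tool", "arguments": {
  "steps": [
    [0,8,0,0,-1],
    [0,22,0,0,-1],
    [0,30,-30,0,-1],
    [0,30,-70,0,-1],
    [0,30,-110,0,-1]
  ]
}}

```text
clock: 8.55
position: [0.4996, 0.1654, 0.176]
ee_rot: [-0.001, -0.696, 0.718, -0.001]
contact_force: [0.7, 0.6, 0.2]
width: -0.0001
```

Run:
```python
from h import *
im=manip.get_image('side'); lever_from('side',im)
w=S2W([-.170,0,.17],pose)[0]; print(w); plan(w,pose[2]-np.pi/2)
```

```text
side red n 92 x 283 289 285.62 y 163 178 170.27
-6 [[288.1, 175.2], [287.7, 169.1], [287.3, 162.8]]
-3 [[286.9, 175.5], [286.5, 169.4], [286.0, 163.1]]
0 [[285.7, 175.8], [285.2, 169.7], [284.8, 163.4]]
3 [[284.5, 176.2], [284.0, 170.1], [283.6, 163.8]]
6 [[283.3, 176.6], [282.9, 170.5], [282.4, 164.2]]
9 [[282.2, 177.1], [281.7, 170.9], [281.3, 164.7]]
12 [[281.1, 177.6], [280.6, 171.4], [280.1, 165.2]]
[ 0.54190866 -0.15582353  0.17      ]
t 8.6 pos [0.5041 0.1664 0.1833] yaw -1.601 F [2.22 1.64 4.2 ] w 0.0 q6 1.79
  shift mm [320.9 -47.5  13.7] turn -1.578
```

Request:
{"name": "drive_tool", "arguments": {
  "steps": [
    [30,0,0,-0.145,-1],
    [62,-4,0,-0.29,-1],
    [94,-8,0,-0.435,-1],
    [126,-12,0,-0.58,-1],
    [158,-20,0,-0.725,-1]
  ]
}}

```text
clock: 9.1
position: [0.5185, 0.0064, 0.1836]
ee_rot: [-0.003, 0.907, -0.421, 0.007]
contact_force: [0.8, 0.3, 0.8]
width: 0.0002
```

Run:
```python
from h import *
w=S2W([-.170,0,.17],pose)[0]; plan(w,pose[2]-np.pi/2)
```

```text
t 9.1 pos [0.5185 0.0064 0.1836] yaw -0.87 F [0.84 0.29 0.75] w 0.0002 q6 0.75
  shift mm [138.9  86.8  14. ] turn -0.847
```

Request:
{"name": "drive_tool", "arguments": {
  "steps": [
    [28,17,0,-0.145,-1],
    [56,35,0,-0.29,-1],
    [84,52,0,-0.435,-1],
    [112,70,0,-0.58,-1],
    [139,87,0,-0.725,-1]
  ]
}}

```text
clock: 9.6
position: [0.5412, -0.1577, 0.1841]
ee_rot: [0.001, 0.998, -0.07, 0.008]
contact_force: [0.8, 0.4, 0.0]
width: -0.0001
```

Run:
```python
from h import *
w=S2W([-.170,0,.048],pose)[0]; plan(w,pose[2]-np.pi/2)
look('side11'); look('top11','top')
```

```text
t 9.6 pos [ 0.5412 -0.1577  0.1841] yaw -0.139 F [0.77 0.36 0.  ] w -0.0001 q6 -0.27
  shift mm [ -1.8  -1.9 136.1] turn -0.116
```

View pics/side11.png

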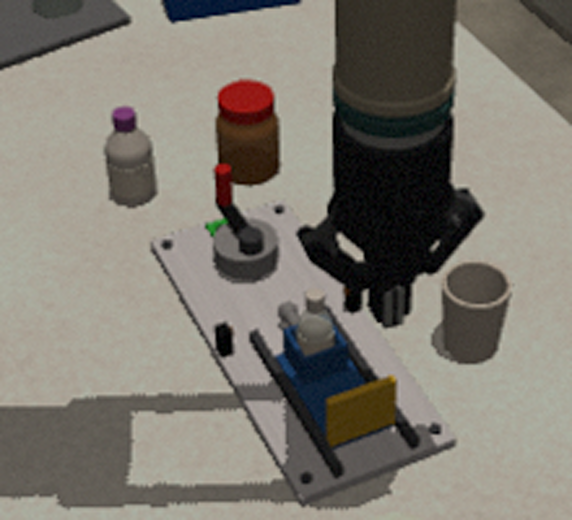

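View pics/top11.png

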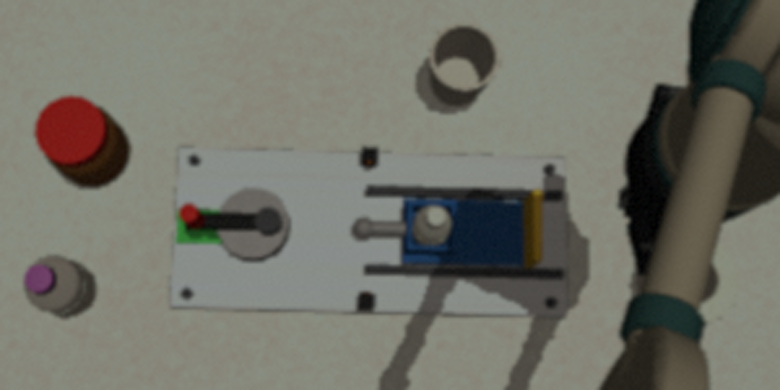

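Run:
```python
from h import *
tc=lambda a,b:(a/2.6+180-.3,b/2.6+130-.3)
h=tc(267.5,221); p=tc(190,214)
H=atz('top',h,.058);P=atz('top',p,.092);d=P-H
print(H,P,np.hypot(d[0],d[1]),np.rad2deg(np.arctan2(d[1],d[0])-pose[2]),np.rad2deg(np.arctan2(d[1],d[0])-1.5497))
im=manip.get_image('top'); lever_from('top',im); print(proj('top',S2W([.09,0,.058],pose)),h)
im=manip.get_image('side'); lever_from('side',im)
cv2.imwrite('pics/t12.png',cv2.resize(manip.get_image('top')[185:250,240:310],None,fx=8,fy=8,interpolation=cv2.INTER_CUBIC))
```

```text
[0.54609878 0.1057382  0.058     ] [0.54613849 0.1639873  0.092     ] 0.05824910979790519 1.2973264748464526 1.1696731150384574
top red n 49 x 249 257 253.24 y 209 216 212.65
-6 [[255.8, 210.5], [254.5, 209.0], [253.1, 207.4]]
-3 [[255.6, 211.9], [254.3, 210.5], [252.9, 208.9]]
0 [[255.5, 213.4], [254.2, 211.9], [252.8, 210.4]]
3 [[255.4, 214.8], [254.1, 213.4], [252.7, 212.0]]
6 [[255.5, 216.3], [254.1, 214.9], [252.8, 213.5]]
9 [[255.6, 217.7], [254.2, 216.4], [252.9, 215.0]]
12 [[255.7, 219.2], [254.4, 217.9], [253.1, 216.5]]
[[283.36946932 213.83394802]] (282.58461538461535, 214.7)
side red n 93 x 283 289 285.59 y 163 178 170.41
-6 [[288.1, 175.2], [287.7, 169.1], [287.3, 162.8]]
-3 [[286.9, 175.5], [286.5, 169.4], [286.0, 163.1]]
0 [[285.7, 175.8], [285.2, 169.7], [284.8, 163.4]]
3 [[284.5, 176.2], [284.0, 170.1], [283.6, 163.8]]
6 [[283.3, 176.6], [282.9, 170.5], [282.4, 164.2]]
9 [[282.2, 177.1], [281.7, 170.9], [281.3, 164.7]]
12 [[281.1, 177.6], [280.6, 171.4], [280.1, 165.2]]
```

View pics/t12.png

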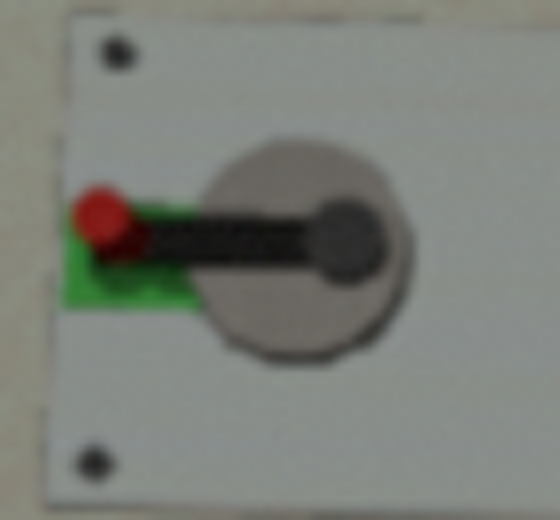

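Request:
{"name": "drive_tool", "arguments": {
  "steps": [
    [0,0,30,-0.06,-1],
    [-2,-2,62,-0.116,-1],
    [-2,-2,94,-0.116,-1],
    [-2,-2,120,-0.116,-1],
    [-2,-2,136,-0.116,-1]
  ]
}}

```text
clock: 10.35
position: [0.5397, -0.1513, 0.046]
ee_rot: [-0.001, 1.0, -0.015, 0.006]
contact_force: [-0.4, -0.0, 0.2]
width: -0.0
```

Run:
```python
from h import *
w=S2W([-.145,0,.048],pose)[0]; plan(w,pose[2]-np.pi/2)
w=S2W([-.145+.0525,0,.048],pose)[0]; plan(w,pose[2]-np.pi/2)
look('side13')
```

```text
t 10.35 pos [ 0.5397 -0.1513  0.046 ] yaw -0.03 F [-0.4  -0.03  0.15] w -0.0 q6 -0.38
  shift mm [  2.2 -20.6  -2. ] turn -0.006
t 10.35 pos [ 0.5397 -0.1513  0.046 ] yaw -0.03 F [-0.4  -0.03  0.15] w -0.0 q6 -0.38
  shift mm [  1.9 -73.1  -1.9] turn -0.006
```

View pics/side13.png

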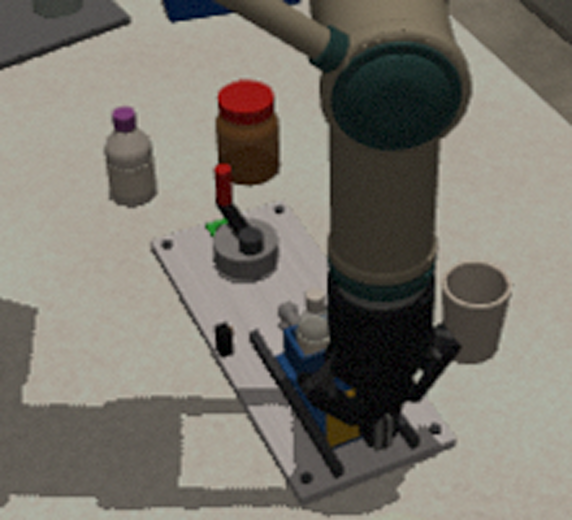

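Request:
{"name": "drive_tool", "arguments": {
  "steps": [
    [1,-6,0,0,-1],
    [2,-11,0,0,-1],
    [2,-15,0,0,-1],
    [2,-18,0,0,-1],
    [2,-21,0,0,-1]
  ]
}}

```text
clock: 10.9
position: [0.5418, -0.1301, 0.0452]
ee_rot: [-0.0, 1.0, -0.014, 0.005]
contact_force: [-1.5, -3.1, 2.0]
width: 0.0001
```

Run:
```python
from h import *
w=S2W([-.145+.0525,0,.046],pose)[0]; plan(w,pose[2]-np.pi/2)
```

```text
t 10.9 pos [ 0.5418 -0.1301  0.0452] yaw -0.029 F [-1.5  -3.12  1.95] w 0.0001 q6 -0.34
  shift mm [  0.5 -51.8  -0.8] turn -0.006
```

Contact made (about 3 N). Keep pushing slowly.

Request:
{"name": "drive_tool", "arguments": {
  "steps": [
    [0,-4,0,0,-1],
    [0,-8,0,0,-1],
    [0.3,-12,0,0,-1],
    [0.3,-16,0,0,-1],
    [0.3,-20,0,0,-1]
  ]
}}

```text
clock: 11.4
position: [0.5426, -0.11, 0.0453]
ee_rot: [-0.0, 1.0, -0.014, 0.005]
contact_force: [-0.7, -2.7, 2.5]
width: -0.0002
```

Request:
{"name": "drive_tool", "arguments": {
  "steps": [
    [0,-4,0,0,-1],
    [0,-8,0,0,-1],
    [0.2,-12,0,0,-1],
    [0.2,-16,0,0,-1],
    [0.2,-20,0,0,-1]
  ]
}}

```text
clock: 11.9
position: [0.5432, -0.0896, 0.0453]
ee_rot: [-0.0, 1.0, -0.014, 0.005]
contact_force: [-1.3, -2.4, 0.6]
width: 0.0004
```

Run:
```python
from h import *
w=S2W([-.145+.0525,0,.046],pose)[0]; plan(w,pose[2]-np.pi/2)
look('side14'); look('top14','top')
```

```text
t 11.9 pos [ 0.5432 -0.0896  0.0453] yaw -0.029 F [-1.33 -2.36  0.61] w 0.0004 q6 -0.27
  shift mm [  0.2 -11.2  -0.7] turn -0.006
```

View pics/side14.png

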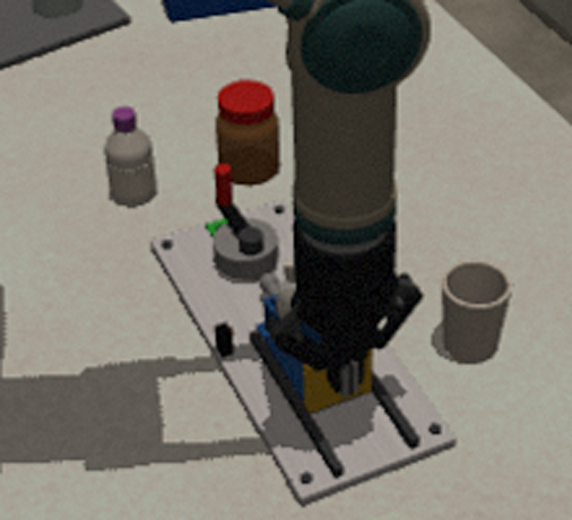

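View pics/top14.png

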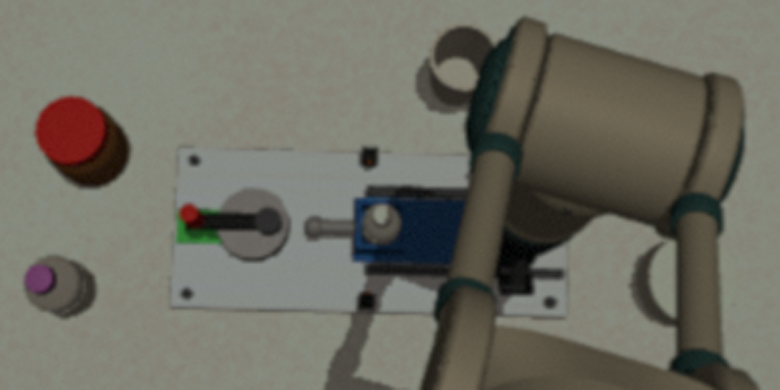

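Request:
{"name": "drive_tool", "arguments": {
  "steps": [
    [0,-3,0,0,-1],
    [0,-5,0,0,-1],
    [0,-7,0,0,-1],
    [0,-8.5,0,0,-1],
    [0,-9.5,0,0,-1]
  ]
}}

```text
clock: 12.5
position: [0.5438, -0.0794, 0.0452]
ee_rot: [-0.001, 1.0, -0.014, 0.005]
contact_force: [-0.8, -2.9, 0.5]
width: -0.0001
```

Request:
{"name": "drive_tool", "arguments": {
  "steps": [
    [0,-1,0,0,-1],
    [0,-2,0,0,-1],
    [0,-3,0,0,-1]
  ]
}}

```text
clock: 12.8
position: [0.5438, -0.0784, 0.0453]
ee_rot: [0.001, 1.0, -0.014, 0.005]
contact_force: [-2.1, -10.5, 1.0]
width: 0.0001
```

Request:
{"name": "drive_tool", "arguments": {
  "steps": [
    [0,-2,0,0,-1],
    [0,-3,0,0,-1],
    [0,-3,0,0,-1]
  ]
}}

```text
clock: 13.1
position: [0.5439, -0.0784, 0.0454]
ee_rot: [0.004, 1.0, -0.012, 0.005]
contact_force: [-2.6, -11.6, 1.2]
width: -0.0
```

Request:
{"name": "drive_tool", "arguments": {
  "steps": [
    [0,8,0,0,-1],
    [0,20,0,0,-1],
    [0,32,0,0,-1],
    [0,36,-30,0,-1],
    [0,36,-70,0,-1]
  ]
}}

```text
clock: 13.6
position: [0.5407, -0.1144, 0.1143]
ee_rot: [0.003, 1.0, -0.013, 0.003]
contact_force: [1.0, 0.5, 0.1]
width: -0.0004
```

Request:
{"name": "drive_tool", "arguments": {
  "steps": [
    [0,10,-35,0,-1],
    [0,40,-70,0,-1],
    [-20,80,-105,0,-1],
    [-50,120,-110,0,-1],
    [-80,160,-110,0,-1]
  ]
}}

```text
clock: 14.1
position: [0.4599, -0.2691, 0.2268]
ee_rot: [0.004, 1.0, -0.013, 0.005]
contact_force: [0.5, -0.5, -0.3]
width: -0.0
```

Run:
```python
from h import *
w=S2W([-.145+.0525,0,.046],pose)[0]; plan(w,pose[2]-np.pi/2)
look('side15'); look('top15','top')
```

```text
t 14.1 pos [ 0.4599 -0.2691  0.2268] yaw -0.025 F [ 0.49 -0.5  -0.25] w -0.0 q6 -0.63
  shift mm [  77.1 -194.2  180.1] turn -0.002
```

View pics/side15.png

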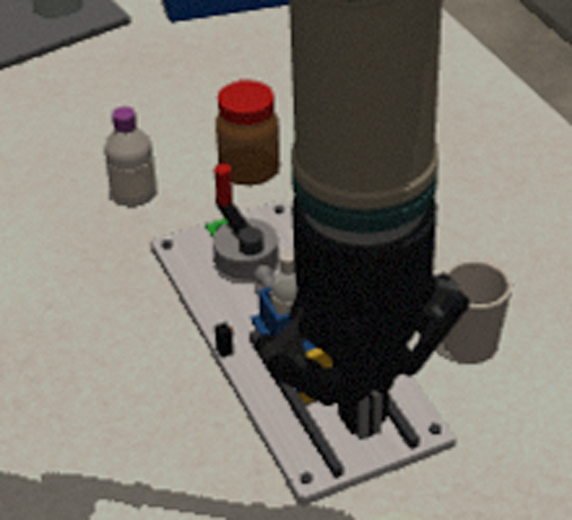

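View pics/top15.png

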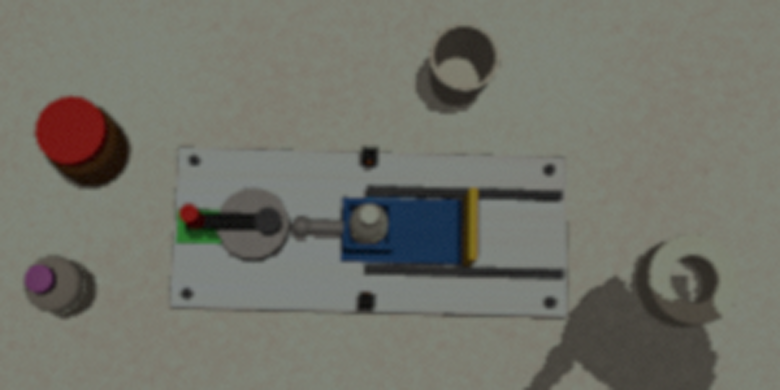

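Run:
```python
from h import *
def edge(f):
    im=cv2.imread(f) if isinstance(f,str) else f
    hsv=cv2.cvtColor(im,cv2.COLOR_BGR2HSV); m=(abs(hsv[...,0].astype(int)-24)<6)&(hsv[...,1]>150)&(hsv[...,2]>90); m[:,:300]=0;m[:,420:]=0; m[:180]=0; m[260:]=0
    yy,xx=np.nonzero(m); return xx.mean(),yy.mean(),len(xx),xx.min(),xx.max()
a=edge('pics/top0.png'); im=manip.get_image('top'); b=edge(im); print(a,b)
A=atz('top',a[:2],.07);B=atz('top',b[:2],.07); print((B-A)*1000)
for f,u in (('old',(436,216)),('new',(369,213))):
    w=atz('top',(u[0]/2.6+179.7,u[1]/2.6+129.7),.1); d=w[:2]-pose[:2]; c,s=np.cos(pose[2]),np.sin(pose[2]); print(f,'bottle station',c*d[0]+s*d[1],-s*d[0]+c*d[1])
lever_from('top',im)
cv2.imwrite('pics/t16.png',cv2.resize(im[185:255,240:380],None,fx=5.5,fy=5.5,interpolation=cv2.INTER_CUBIC))
```

```text
(np.float64(386.1666666666667), np.float64(215.19444444444446), 72, np.int64(385), np.int64(388)) (np.float64(361.4307692307692), np.float64(216.15384615384616), 65, np.int64(360), np.int64(363))
[-2.24659119 52.34463729  0.        ]
old bottle station -0.04350045727360683 0.0008034869850529565
new bottle station 0.008984940391287203 -0.00013493486983071922
top red n 40 x 249 256 252.8 y 209 215 212.08
-6 [[255.8, 210.5], [254.5, 209.0], [253.1, 207.4]]
-3 [[255.6, 211.9], [254.3, 210.5], [252.9, 208.9]]
0 [[255.5, 213.4], [254.2, 211.9], [252.8, 210.4]]
3 [[255.4, 214.8], [254.1, 213.4], [252.7, 212.0]]
6 [[255.5, 216.3], [254.1, 214.9], [252.8, 213.5]]
9 [[255.6, 217.7], [254.2, 216.4], [252.9, 215.0]]
12 [[255.7, 219.2], [254.4, 217.9], [253.1, 216.5]]
```

View pics/t16.png

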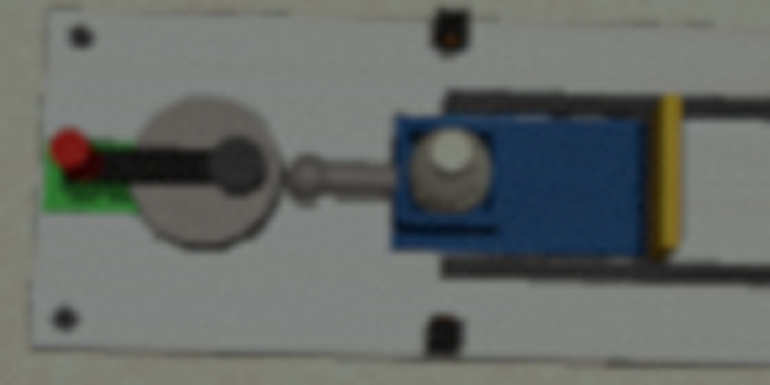

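Run:
```python
from rig import manip
s=manip.get_state(); print(s["clock"],s["contact_force"].round(2)); print(manip.sign_off())
```

```text
14.25 [0.57 0.6  0.69]
the job is handed in; nothing more can be done
None
```

The lever is over the green mark, the shuttle is fully home with the bottle between the light-barrier posts, and I handed the job in at about 14.3 s.

- **Lever:** With the shut fingertip I pushed the red post clockwise from about 120° to the green mark at roughly 3–5 N. After I drew back, both cameras put it at about 1° from the mark, which is within the picture accuracy.
- **Shuttle:** I then pushed the yellow plate at about 3 N until the force rose to about 11 N with no further movement, exactly where the stop was expected. The top picture gives 52.3 mm along world y (nominal 52.5), and the bottle moved 52.5 mm with it and ended between the posts.
- **Clear of everything:** The hand ended shut, well above the table and touching nothing, with contact force around zero. The jar, wash bottle, tape roll and beaker look unmoved in the pictures; I did not remeasure their positions.
- **Disagreement:** The side and top cameras differed by a few mm on where the station stands. For the lever check I allowed for this by reading the post relative to the hub.

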